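# Lock the lid on the insulated jug with its beak at the spout

### The arm

A 6-joint arm with a two-finger parallel gripper is mounted at the origin on a cart in front of the work surface, level with it; the furniture and walls round the work are solid. World frame = base frame: x ahead of the robot, y to its left, z up, the work surface at z = 0. Lengths are in m, angles in rad, forces in N, time in s.
With the tool pointing down it reaches from about 0.425 to 0.95 m from the base axis. Payload 14.7 kg.
Tool frame: the origin (TCP) lies between the finger pads, 19 mm behind the fingertips; this is the grasp point; z points along the fingers, y is the line along which they close (so a half turn about z gives the same grasp; the last joint's range is limited). The gripper opens to 85 mm and grips with 20 to 120 N. Pads are 22 mm wide; open, the fingers measure 114 mm over their backs; the gripper's body (76 mm by 85 mm) begins 54 mm behind the grasp point. The pads swing forward as they close: fully open they stand 13 mm farther back than shut.
Start: joints at [-1.3, 0.48, 1.596, -0, 1.065, -0.047], TCP at [0.203, -0.617, 0.25] pointing down, gripper open.
Joint ranges: [-2.75, 2.75], [-0.82, 2.05], [0.23, 2.67], [-1.56, 4.7], [0.09, 2.69], [-2.92, 2.92]. Speed limits (rad/s): [1.89, 1.89, 2.39, 3.01, 3.01, 3.01].

### API

Orientations are given as a rotation vector (axis times angle).
In Python, from station import arm, vision gives the robot as it stands (arm), with the cameras (vision).
- The arm moves only by the shell command python3 jog.py FILE [OPENING] [FORCE], which reads ROWS from the file FILE. ROWS is a JSON list of rows, 1 to 10 of them, each written [[dx, dy, dz], [rx, ry, rz]]: dx, dy, dz in m, then a rotation vector rx, ry, rz in rad; each row shifts and turns the commanded pose from where the row before left it, along the tool's axes as they then stand; what a row does not reach is not made up. A row lasts 1/12 s, in which the tool goes at most 0.0417 m and 0.125 rad, less where a joint would pass 70% of its speed; a pose out of reach is approached as far as the arm can. OPENING is the opening from 0.0 (shut) to 1.0 (fully open), set as the command begins (- or left out keeps the last). The fingers move at their own pace and stop on an object; FORCE is the grip in N (left out, the last holds). Time passes only in rows, so rows that do not move let the fingers close. It prints the time, the measured TCP pose, the force, the opening and the grip force at its end. Input that does not fit is refused with a message, and nothing moves.
- arm.read_state(): the state, without advancing time (a new reading comes with each control period).
- vision.snapshot(name): name is "scene" or "top" or "wrist"; returns a dict with "image" (480x640x3 uint8, blue, green, red), "fov_y" (degrees; the focal length in pixels is half the picture's height over the tangent of half this angle, whatever the lens; pixels are square), "cx", "cy" (the principal point, pixels), "world_from_camera" (4x4, takes a point from camera to world coordinates). Camera axes: x right, y down, z forward; pixel columns grow to the right and rows downward; lengths in m; the calibration is good to about 2 mm. A picture is of the moment at which its call begins. There is no depth.
- arm.job_done(): hands the job in; it is judged then, once.
The state is a dict: "clock": time; "joint_pos": joint angles; "qd": joint speeds; "joint_efforts": joint torques, N m; "tool_pos": TCP position; "tool_rot": TCP orientation; "ft_force": force on the tool from outside, world axes, zero at the start; "wrist_torque": the same for the moment, N m; "gripper_width": opening from 0.0 (shut) to 1.0 (fully open); "gripper_force": force on a finger pad.
Only numpy, scipy, OpenCV 4.12 (cv2) and the standard library are available. Lean on these libraries where they do the work, as an engineer would, in place of code of your own. Each camera call takes 0.05 s, during which the arm holds its last target. There are 200 camera calls.

### The job

Get the insulated jug ready to pour: set its lid on the neck with the beak a little counter-clockwise (seen from above) of the spout, ease it further that way, gently, until you feel its lugs drop through the hidden gaps, then turn it clockwise under the ledges until the beak is in line with the spout, and let go. At the end the lid sits flat on the rim and the jug still stands where it stood, its spout pointing the same way; leave the other things alone.

Things in the scene. Friction and masses are not known exactly. Their poses are not given: they have to be found in the camera images.
- jug: Brushed steel insulated jug, grey plastic collar, D handle and spout; loose, about 1.3 kg, upright on the worktop. 107 mm across the belly, 170 mm to the rim. Origin at the centre of its underside, z up its axis; spout along its own +x, handle along -x (97 mm out from the axis, top at z = 160 mm). The neck is a bore 75 mm across, over 38 mm deep; its rim 90 mm across outside.
- jug_mouth (a point): Centre of the jug's mouth: on its axis, at rim height, 170 mm above its underside; axes as the jug's.
- jug_ledge (a point): Point on the jug's axis level with the top of the ledges of the black bayonet ring in the neck, 5 mm below the rim. Three flat ledges, 4 mm thick, leave a 59 mm hole; between them three gaps, each about 40 degrees wide, 120 degrees apart, and under the clockwise end of each ledge a stop. The ring was pressed in at an angle that differs from jug to jug, so the gaps must be felt for.
- jug_spout (a point): Point at the tip of the spout, at rim height, 54 mm from the jug's axis along its +x.
- lid: Grey plastic lid, loose, about 0.14 kg, upright on the worktop on its plug. Origin at the centre of the plug's underside, z up; beak along its own +x. Plug 54 mm across (47 at the foot), z 0 to 24 mm; disc 87 mm across, z 24 to 34 mm; on it an upright fin, 52 mm long (along x), 14 mm thick (along y), top at z = 64 mm. It turns in the neck with little resistance (about 0.05 N m).
- lid_lugs (a point): Point on the lid's axis level with the underside of its lugs, 9.5 mm above the plug's underside. Three lugs, 120 degrees apart (one below the beak), 3.5 mm thick, 24 degrees wide, reaching 33.5 mm from the axis. On the ledges the lid stands 9.5 mm proud (underside 155.5 mm above the jug's); within 5 degrees of the gaps' middles it drops until the disc lies on the rim (146 mm).
- lid_beak (a point): Point at the tip of the lid's beak, 54 mm from its axis along its +x, 3 mm above the disc's underside. The lid drops with the beak somewhere 40 to 70 degrees counter-clockwise (from above) of the spout, and then turns about 80 degrees clockwise to the stops, passing the spout before them. If it was dropped 120 degrees to either side of that, the beak cannot reach the spout.
- lid_grip (a point): Point on the lid's axis in the fin, 54 mm above the plug's underside (10 mm below the fin's top), a good TCP height for a grasp across the fin; axes as the lid's, so the fin lies along x.
- tumbler: bystander: drinking glass, 80 mm wide and 91 mm tall; origin at the centre of its underside.
- teaspoon: bystander: steel teaspoon, 133 mm long; origin at the centre of its underside.
- tea_tin: bystander: round pale grey canister with a knobbed lid, 70 mm wide and 120 mm tall; origin at the centre of its underside.
- lemon: bystander: lemon, 76 x 57 x 59 mm; origin at the centre of its underside.

How it is judged:
By the outcome, as a careful person would: the job done as asked, in the order asked, and still so for the second after the job is handed in, with the robot touching nothing.
It also fails if it takes over 51 s, if anything falls off the work surface, if the arm or the gripper's body presses on something with over 40 N, if the wrist force passes 120 N, or if a joint passes its speed limit or range.

## Working session

There is one attempt and no reset: what is moved stays moved. The work goes in short steps, Python scripts to look and compute and a shell command to move; the robot and the scene stay as the last step left them, time stands still between calls to the robot, and variables do not carry over. Pictures are saved under pics/ and viewed, at most 10 in all, crops included, and the job is handed in when it is done.

```bash
ls; mkdir -p pics
python3 - <<'E'
from station import arm, vision
import cv2,numpy as np
ims=[]
for n in("scene","top"):
    s=vision.snapshot(n); cv2.imwrite(f"pics/{n}0.png",s["image"]); np.savez(f"{n}0.npz",**s); print(n,s["fov_y"],s["cx"],s["cy"],np.round(s["world_from_camera"],3).tolist())
s=arm.read_state(); print(s["clock"],s["tool_pos"],s["tool_rot"],s["gripper_width"])
E
```

```text
jog.py
pics
station.py
scene 44.216874830193944 318.8630912730118 243.97577184007085 [[-0.865, -0.236, 0.443, -0.051], [-0.502, 0.373, -0.78, 1.006], [0.018, -0.897, -0.441, 0.746], [0.0, 0.0, 0.0, 1.0]]
top 49.79174959588266 321.93945790526806 242.93824901238108 [[0.027, -0.999, 0.035, 0.5], [-1.0, -0.028, -0.012, -0.085], [0.013, -0.035, -0.999, 1.107], [0.0, 0.0, 0.0, 1.0]]
0.1 [ 0.2030523  -0.61711486  0.24945047] [-3.10095940e+00 -4.96985648e-01  2.25538262e-04] 0.9987750934105026
```

View pics/top0.png

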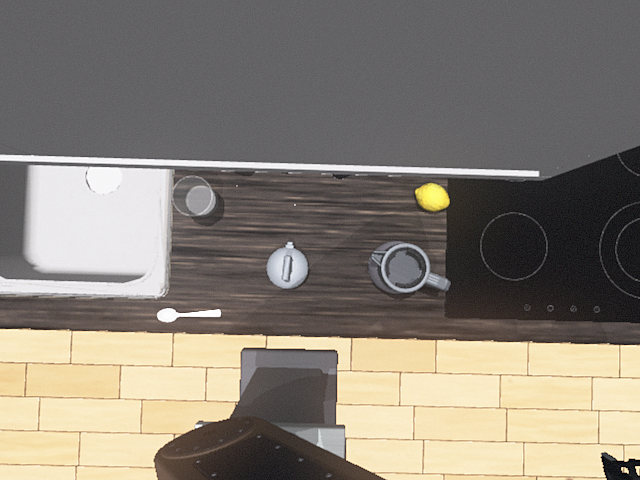

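View pics/scene0.png

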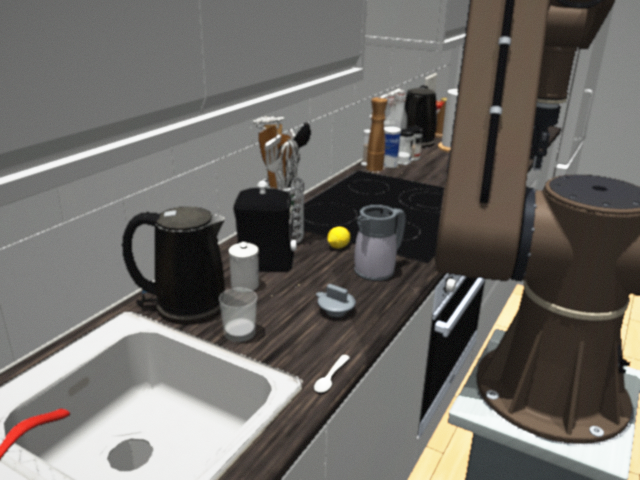

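Run:
```python
import cv2,numpy as np
im=cv2.imread("pics/top0.png")
a=cv2.resize(im[225:310,255:315],None,fx=6,fy=6,interpolation=cv2.INTER_CUBIC)
b=cv2.resize(im[225:310,360:460-30+25],None,fx=4.6,fy=6*85*6/85/6,interpolation=cv2.INTER_CUBIC) if 0 else cv2.resize(im[230:305,360:455],None,fx=4.5,fy=4.5,interpolation=cv2.INTER_CUBIC)
o=np.zeros((520,800,3),np.uint8);o[:a.shape[0],:360]=a;o[:b.shape[0],365:365+b.shape[1]]=b
cv2.imwrite("pics/crop.png",o)
```

```text
(no output)
```

View pics/crop.png

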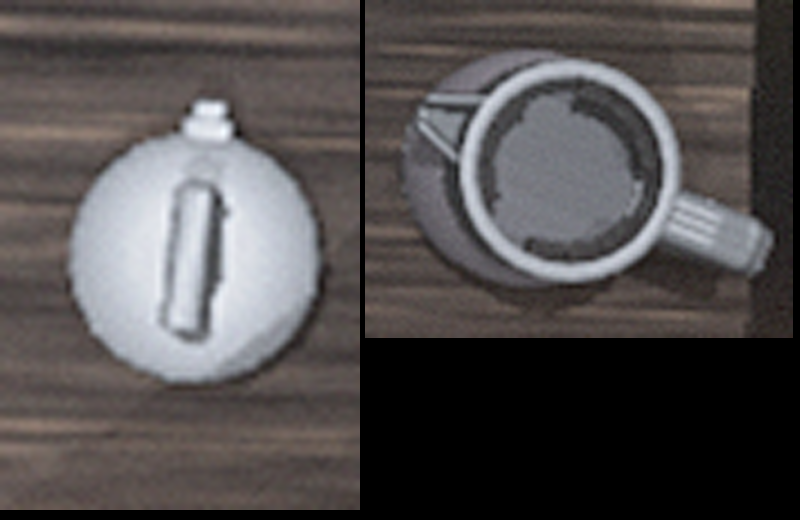

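The crop shows the lid disc centred at about (287.5, 268), with its beak tip at (290, 242). The jug rim is centred at about (405.4, 268), its spout tip is at (372, 256) and its handle end is at (449.6, 286.7).

```bash
cat > h.py <<'E'
import numpy as np
def world(s,u,v,z):
    f=240/np.tan(np.radians(float(s["fov_y"]))/2); T=s["world_from_camera"]
    d=T[:3,:3]@[(u-s["cx"])/f,(v-s["cy"])/f,1]; o=T[:3,3]
    return (o+d*(z-o[2])/d[2])[:2]
def ang(a,b): return np.degrees(np.arctan2(*(b-a)[::-1]))
E
python3 - <<'E'
import numpy as np
from h import *
s=np.load("top0.npz")
w=lambda u,v,z:world(s,u,v,z)
c=lambda x,y:(255+(x-2.5)/6,225+(y-2.5)/6)
j=lambda x,y:(360+(x-365-1.75)/4.5,230+(y-1.75)/4.5)
L=w(*c(195,257),.031);B=w(*c(211,102),.027);f1=w(*c(195,183),.064);f2=w(*c(187,333),.064)
print("lid",L,"beak",B,np.linalg.norm(B-L),ang(L,B),"fin",f1,f2,(f1+f2)/2,ang(f2,f1))
M=w(*j(569.5,172),.170);S=w(*j(420,118),.17);H=w(*j(768,255),.155)
r=[np.linalg.norm(w(*j(*p),.17)-M) for p in((458,172),(681,172),(569.5,60),(569.5,284))]
print("jug",M,r,"spout",S,np.linalg.norm(S-M),ang(M,S),"h",np.linalg.norm(H-M),ang(H,M))
from station import arm, vision
st=arm.read_state();print(st["joint_pos"],st["tool_rot"])
from scipy.spatial.transform import Rotation as R
print(R.from_rotvec(st["tool_rot"]).as_matrix().round(3))
E
```

```text
lid [ 0.48448786 -0.02663315] beak [ 0.5384413  -0.03038619] 0.05408380942343848 -3.9791313316148416 fin [ 0.50976012 -0.02767624] [ 0.45944428 -0.02648404] [ 0.4846022  -0.02708014] -1.3573266152151722
jug [ 0.49147372 -0.24783693] [np.float64(0.04500527038614769), np.float64(0.045061767597395726), np.float64(0.04516458582417233), np.float64(0.045013866578135275)] spout [ 0.51157382 -0.18700945] 0.06406244399687679 71.71415827531169 h 0.09055612597660513 69.39808777349825
[-1.29956292e+00  4.80764286e-01  1.59678198e+00 -2.73142035e-05
  1.06511602e+00 -4.65871584e-02] [-3.10095940e+00 -4.96985648e-01  2.25538262e-04]
[[ 0.95   0.313 -0.   ]
 [ 0.313 -0.95   0.001]
 [ 0.    -0.001 -1.   ]]
```

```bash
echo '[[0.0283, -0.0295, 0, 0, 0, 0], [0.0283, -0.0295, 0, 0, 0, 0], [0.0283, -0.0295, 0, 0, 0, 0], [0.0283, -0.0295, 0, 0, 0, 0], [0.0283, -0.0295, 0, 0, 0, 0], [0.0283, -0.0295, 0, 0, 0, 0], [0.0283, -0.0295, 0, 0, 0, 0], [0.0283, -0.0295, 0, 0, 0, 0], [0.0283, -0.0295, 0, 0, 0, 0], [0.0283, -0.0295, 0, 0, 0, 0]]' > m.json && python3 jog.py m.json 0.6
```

```text
refused: ROWS must be rows with the three-number parts in brackets of their own. Nothing was moved.
```

The error is about the shape of the input: rows with the three-number parts in brackets of their own. Fixing that and sending the same move.

```bash
echo '[[[0.0283, -0.0295, 0], [0, 0, 0]], [[0.0283, -0.0295, 0], [0, 0, 0]], [[0.0283, -0.0295, 0], [0, 0, 0]], [[0.0283, -0.0295, 0], [0, 0, 0]], [[0.0283, -0.0295, 0], [0, 0, 0]], [[0.0283, -0.0295, 0], [0, 0, 0]], [[0.0283, -0.0295, 0], [0, 0, 0]], [[0.0283, -0.0295, 0], [0, 0, 0]], [[0.0283, -0.0295, 0], [0, 0, 0]], [[0.0283, -0.0295, 0], [0, 0, 0]]]' > m.json && python3 jog.py m.json 0.6
python3 - <<'E'
from station import arm, vision
import cv2,numpy as np
s=vision.snapshot("wrist"); cv2.imwrite("pics/w1.png",s["image"]); np.savez("w1.npz",**s); print(s["fov_y"],np.round(s["world_from_camera"],3).tolist())
E
```

```text
clock: 0.93
tool_pos: [0.38, -0.2469, 0.25]
tool_rot: [-3.102, -0.497, 0.0]
ft_force: [2.2, -0.4, -0.6]
gripper_width: 0.602
gripper_force: 0.0
66.9315558643965 [[0.311, -0.898, -0.312, 0.461], [-0.95, -0.293, -0.103, -0.222], [0.001, 0.328, -0.945, 0.374], [0.0, 0.0, 0.0, 1.0]]
```

View pics/w1.png

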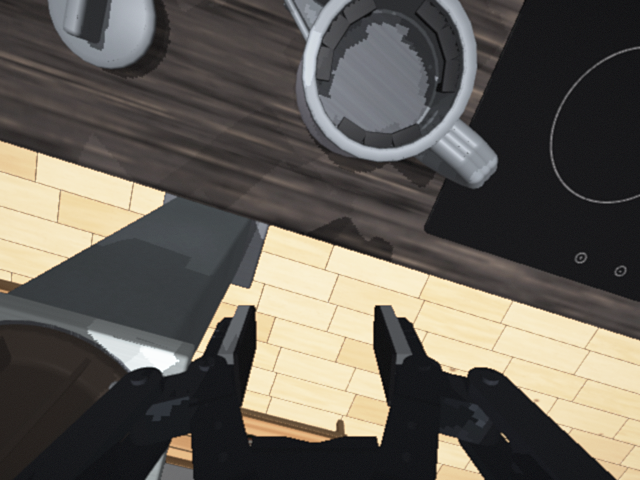

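The wrist view shows the jug mouth near the top of the frame, with its rim centred at about (388, 75). The ledges are faintly visible inside the neck. I'll move to centre the jug and measure it.

```bash
echo '[[[0.04, 0.01, 0], [0, 0, 0]], [[0.04, 0.01, 0], [0, 0, 0]], [[0, 0, 0], [0, 0, 0]]]' > m.json && python3 jog.py m.json
python3 - <<'E'
from station import arm, vision
import cv2,numpy as np
from h import *
s=vision.snapshot("wrist"); cv2.imwrite("pics/w2.png",s["image"]); np.savez("w2.npz",**s)
# orthographic rectification at rim height: 0.5mm/px, about (0.4915,-0.2478)
def rect(z,c,h,n):
    f=240/np.tan(np.radians(s["fov_y"])/2);T=np.linalg.inv(s["world_from_camera"])
    g=np.linspace(-h,h,n);Y,X=np.meshgrid(-g,-g)  # rows: x decreasing, cols: y decreasing
    P=np.stack([c[0]+X,c[1]+Y,0*X+z,0*X+1],-1)@T.T
    u=s["cx"]+f*P[...,0]/P[...,2];v=s["cy"]+f*P[...,1]/P[...,2]
    return cv2.remap(s["image"],u.astype(np.float32),v.astype(np.float32),cv2.INTER_CUBIC)
a=rect(.170,(.4915,-.2478),.1,400);b=rect(.165,(.4915,-.2478),.05,400)
for k in(50,100,150,250,300,350): a[k,::4]=(0,255,0);a[::4,k]=(0,255,0)
cv2.imwrite("pics/r2.png",np.hstack([a,b]))
E
```

```text
clock: 1.23
tool_pos: [0.4682, -0.2425, 0.2503]
tool_rot: [3.099, 0.5, 0.006]
ft_force: [-2.4, 1.2, -0.6]
gripper_width: 0.601
gripper_force: 0.0
```

View pics/r2.png

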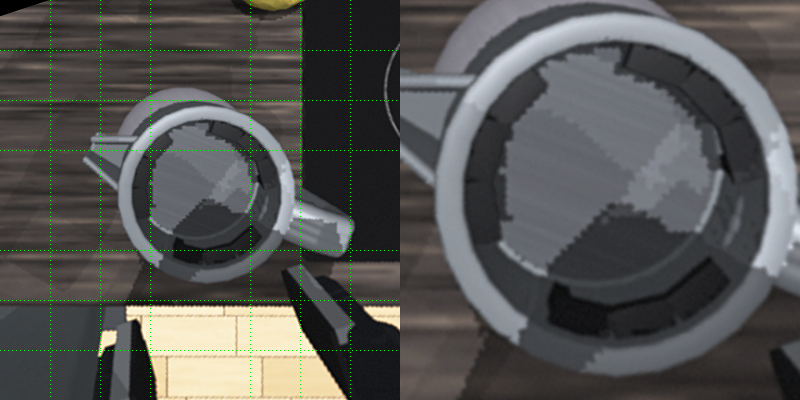

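The rectified view puts the rim about 3–4 mm from the overhead estimate, and the gaps at world angles of roughly 15/135/−105°. Next I'll fit the rim circle numerically in all three views.

```bash
cat >> h.py <<'E'
import cv2
def pix(s,P):
    f=240/np.tan(np.radians(float(s["fov_y"]))/2);T=np.linalg.inv(s["world_from_camera"])
    P=np.asarray(P)@T[:3,:3].T+T[:3,3]
    return s["cx"]+f*P[...,0]/P[...,2],s["cy"]+f*P[...,1]/P[...,2]
def samp(s,P):
    g=cv2.GaussianBlur(cv2.cvtColor(s["image"],cv2.COLOR_BGR2GRAY),(0,0),.7).astype(np.float32)
    u,v=pix(s,P);return cv2.remap(g,u.astype(np.float32).reshape(-1,1),v.astype(np.float32).reshape(-1,1),cv2.INTER_LINEAR,borderMode=cv2.BORDER_REPLICATE).reshape(u.shape)
def circ(s,c0,z,r,d=.001,skip=None,sgn=1,w=.01):
    t=np.radians(np.arange(0,360,3))
    if skip is not None: t=np.array([a for a in t if all(abs((np.degrees(a)-k+180)%360-180)>18 for k in skip)])
    best=[]
    for dx in np.arange(-w,w+1e-9,.0005):
        for dy in np.arange(-w,w+1e-9,.0005):
            q=lambda r:np.stack([c0[0]+dx+r*np.cos(t),c0[1]+dy+r*np.sin(t),0*t+z],-1)
            best.append((np.clip(sgn*(samp2(s,q(r-d))-samp2(s,q(r+d))),-20,60).mean(),c0[0]+dx,c0[1]+dy))
    return np.round(max(best),4)
_c={}
def samp2(s,P):
    k=id(s)
    if k not in _c:_c[k]=cv2.GaussianBlur(cv2.cvtColor(s["image"],cv2.COLOR_BGR2GRAY),(0,0),.7).astype(np.float32)
    u,v=pix(s,P);return cv2.remap(_c[k],u.astype(np.float32).reshape(-1,1),v.astype(np.float32).reshape(-1,1),cv2.INTER_LINEAR,borderMode=cv2.BORDER_REPLICATE).ravel()
E
python3 - <<'E'
from h import *
for n in("top0","w1","w2"):
    s=dict(np.load(n+".npz"))
    for r in(.045,.0375): print(n,r,circ(s,(.493,-.249),.17,r,skip=(70,250)))
s=dict(np.load("top0.npz"));print("lid top",circ(s,(.4845,-.0268),.031,.0435,skip=(-3,)))
s=dict(np.load("w1.npz"));print("lid w1",circ(s,(.4845,-.0268),.031,.0435,skip=(-3,)))
s=dict(np.load("w2.npz"))
c=(.4945,-.2508)
j=lambda x,y:(c[0]+(200-y)*.0005*200/199.5+0, c[1])
# spout, handle from rectified picture (z=.17): pixel->world
W=lambda u,v:np.array([.4915+(199.5-v)*.2/399,-.2478+(199.5-u)*.2/399])
M=W(206,193);print(M,"spout mid",ang(M,W(84,148)),np.linalg.norm(W(84,148)-M),"handle",ang(W(346,240),M))
E
```

```text
top0 0.045 [47.3376  0.4925 -0.248 ]
top0 0.0375 [20.7441  0.485  -0.2455]
w1 0.045 [38.4107  0.4945 -0.251 ]
w1 0.0375 [23.715   0.4875 -0.248 ]
w2 0.045 [44.1007  0.4945 -0.251 ]
w2 0.0375 [19.5076  0.5015 -0.2535]
lid top [ 3.52315e+01  4.84500e-01 -2.63000e-02]
lid w1 [ 3.74423e+01  4.87500e-01 -3.08000e-02]
[ 0.49475815 -0.25105815] spout mid 69.75337992441179 0.06518025602871431 handle 71.4423623292389
```

```bash
echo '[[[0.014, -0.033, 0], [0, 0, 0]], [[0.014, -0.033, 0], [0, 0, 0]], [[0.014, -0.033, 0], [0, 0, 0]], [[0.014, -0.033, 0], [0, 0, 0]], [[0.014, -0.033, 0], [0, 0, 0]], [[0.014, -0.033, 0], [0, 0, 0]], [[0, 0, 0.01], [0, 0, 0.121]], [[0, 0, 0.01], [0, 0, 0.121]], [[0, 0, 0.01], [0, 0, 0.121]], [[0, 0, 0], [0, 0, 0]]]' > m.json && python3 jog.py m.json
python3 - <<'E'
from station import arm, vision
from h import *
s=vision.snapshot("wrist"); cv2.imwrite("pics/w3.png",s["image"]); np.savez("w3.npz",**s)
print("lid",circ(s,(.4865,-.0285),.030,.0435,skip=(-3,)))
t=vision.snapshot("top"); np.savez("top3.npz",**t)
E
```

```text
clock: 2.12
tool_pos: [0.4783, -0.0284, 0.2184]
tool_rot: [-3.14, 0.081, 0.005]
ft_force: [-0.7, 0.5, -0.0]
gripper_width: 0.603
gripper_force: 0.0
lid [ 3.4795e+01  4.8650e-01 -2.9500e-02]
```

View pics/w3.png

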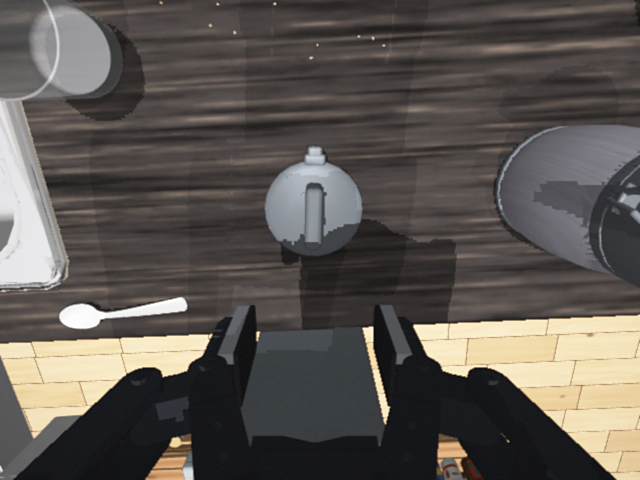

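The lid is centred at about (314, 210). The fin runs from (315, 184) to (313, 242), nearly in line with the tool, and the beak is at (315, 150).

Run:
```python
from h import *
s=dict(np.load("w3.npz")); w=lambda u,v,z:world(s,u,v,z)
L=np.array([.4865,-.0295]);B=w(315,149,.027);f1=w(315,184,.064);f2=w(313,242,.064)
print(B,ang(L,B),np.linalg.norm(B-L),"fin",f1,f2,(f1+f2)/2,ang(f2,f1))
```

```text
[ 0.53858357 -0.03360439] -4.50581682059004 0.05224504397842519 fin [ 0.51555544 -0.03229446] [ 0.46870501 -0.02823074] [ 0.49213023 -0.0302626 ] -4.957316606135261
```

```bash
echo '[[[0.0077, 0, 0.035], [0, 0, 0.023]], [[0, 0, 0.04], [0, 0, 0]], [[0, 0, 0.04], [0, 0, 0]], [[0, 0, 0.03], [0, 0, 0]], [[0, 0, 0.012], [0, 0, 0]], [[0, 0, 0.005], [0, 0, 0]], [[0, 0, 0], [0, 0, 0]]]' > m.json && python3 jog.py m.json 0.6
echo '[[[0, 0, 0], [0, 0, 0]], [[0, 0, 0], [0, 0, 0]], [[0, 0, 0], [0, 0, 0]], [[0, 0, 0], [0, 0, 0]], [[0, 0, 0], [0, 0, 0]], [[0, 0, 0], [0, 0, 0]], [[0, 0, 0], [0, 0, 0]]]' > m.json && python3 jog.py m.json 0 40
```

```text
clock: 2.8
tool_pos: [0.4874, -0.0291, 0.0576]
tool_rot: [-3.14, 0.103, 0.002]
ft_force: [-1.9, -0.2, -0.3]
gripper_width: 0.602
gripper_force: 0.0
clock: 3.38
tool_pos: [0.4885, -0.0288, 0.0591]
tool_rot: [3.14, -0.107, 0.003]
ft_force: [-0.2, 1.6, 11.2]
gripper_width: 0.157
gripper_force: 44.2
```

```bash
echo '[[[0, 0, -0.02], [0, 0, 0]], [[0, 0, -0.04], [0, 0, 0]], [[0, 0, -0.04], [0, 0, 0]], [[0, 0, -0.04], [0, 0, 0]], [[0, 0, -0.04], [0, 0, 0]], [[0, 0, -0.025], [0, 0, 0]], [[0, 0, 0], [0, 0, 0]], [[0, 0, 0], [0, 0, 0]]]' > m.json && python3 jog.py m.json
python3 - <<'E'
from station import arm, vision
from h import *
st=arm.read_state();p=st["tool_pos"]
s=vision.snapshot("wrist"); cv2.imwrite("pics/w4.png",s["image"]); np.savez("w4.npz",**s)
t=vision.snapshot("top"); np.savez("t4.npz",**t);cv2.imwrite("pics/t4.png",t["image"])
print(p,2*np.degrees(np.arctan2(st["tool_rot"][1],st["tool_rot"][0])))
for r in(.0435,):
  for dz in(-.059,-.057,-.061):print(dz,circ(s,p[:2],p[2]+dz+.034,r,skip=(180,-4)))
print("top",circ(t,p[:2],p[2]-.059+.031,.0435,skip=(180,-4)))
c=s["image"][150:400,190:440];cv2.imwrite("pics/c4.png",np.hstack([cv2.resize(c,None,fx=1.6,fy=1.6),cv2.resize(t["image"][220:320,240:340],(400,400))]))
E
```

```text
clock: 4.05
tool_pos: [0.4883, -0.0288, 0.2649]
tool_rot: [3.139, -0.107, 0.006]
ft_force: [-0.3, 0.2, -1.8]
gripper_width: 0.152
gripper_force: 42.5
[ 0.48828328 -0.02884908  0.26488223] -3.887612131391702
-0.059 [21.0647  0.4863 -0.0303]
-0.057 [18.861   0.4873 -0.0308]
-0.061 [21.7094  0.4858 -0.0298]
top [ 6.7049  0.4783 -0.0253]
```

View pics/c4.png

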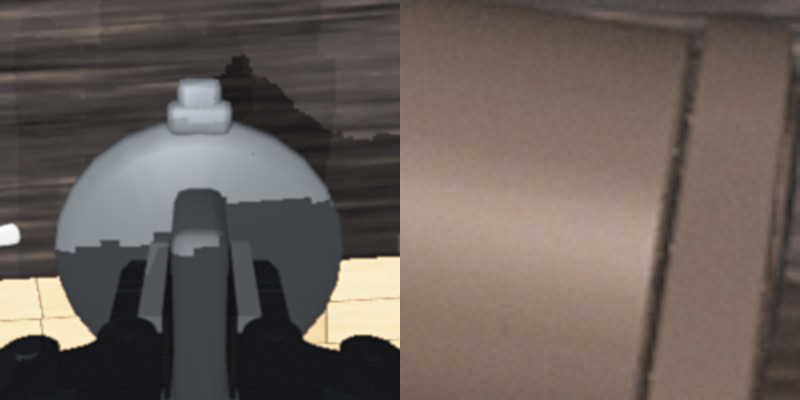

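The lid is held straight in the jaws. Next I'll carry it over the jug and turn it to about 33° counter-clockwise of the spout.

```bash
echo '[[[0.0033, 0.0364, 0], [0, 0, 0]], [[0.0033, 0.0364, 0], [0, 0, 0]], [[0.0033, 0.0364, 0], [0, 0, 0]], [[0.0033, 0.0364, 0], [0, 0, 0]], [[0.0033, 0.0364, 0], [0, 0, 0]], [[0.0033, 0.0364, 0], [0, 0, 0]], [[0, 0, 0], [0, 0, -0.12]], [[0, 0, 0], [0, 0, -0.12]], [[0, 0, 0], [0, 0, -0.12]], [[0, 0, 0], [0, 0, -0.12]]]' > m.json && python3 jog.py m.json >/dev/null
echo '[[[0, 0, 0], [0, 0, -0.12]], [[0, 0, 0], [0, 0, -0.12]], [[0, 0, 0], [0, 0, -0.12]], [[0, 0, 0], [0, 0, -0.12]], [[0, 0, 0], [0, 0, -0.12]], [[0, 0, 0], [0, 0, -0.12]], [[0, 0, 0], [0, 0, -0.12]], [[0, 0, 0], [0, 0, -0.12]], [[0, 0, 0], [0, 0, -0.12]], [[0, 0, 0], [0, 0, -0.12]]]' > m.json && python3 jog.py m.json
echo '[[[0, 0, 0], [0, 0, -0.12]], [[0, 0, 0], [0, 0, -0.067]], [[0, 0, 0], [0, 0, 0]], [[0, 0, 0], [0, 0, 0]], [[0, 0, 0], [0, 0, 0]]]' > m.json && python3 jog.py m.json
python3 - <<'E'
from station import arm, vision
from h import *
st=arm.read_state();p=st["tool_pos"]
s=vision.snapshot("wrist");np.savez("w5.npz",**s);cv2.imwrite("pics/w5.png",s["image"])
t=vision.snapshot("top");cv2.imwrite("pics/t5.png",t["image"])
print(p,2*np.degrees(np.arctan2(st["tool_rot"][1],st["tool_rot"][0])),st["joint_pos"].round(2) if hasattr(st["joint_pos"],'round') else st["joint_pos"])
print("lid",circ(s,p[:2],p[2]-.025,.0435,skip=(103,-77)))
E
```

```text
clock: 5.82
tool_pos: [0.4917, -0.2476, 0.2611]
tool_rot: [-2.166, -2.271, 0.001]
ft_force: [0.1, 0.9, -1.1]
gripper_width: 0.154
gripper_force: 42.5
clock: 6.23
tool_pos: [0.4921, -0.2478, 0.2621]
tool_rot: [-1.957, -2.456, 0.0]
ft_force: [-0.2, -0.3, -1.3]
gripper_width: 0.154
gripper_force: 42.5
[ 0.4921469  -0.24781757  0.26211756] -257.08990975689983 [-0.52  0.33  1.81 -0.    1.   -0.75]
lid [16.4945  0.4901 -0.2508]
```

View pics/w5.png

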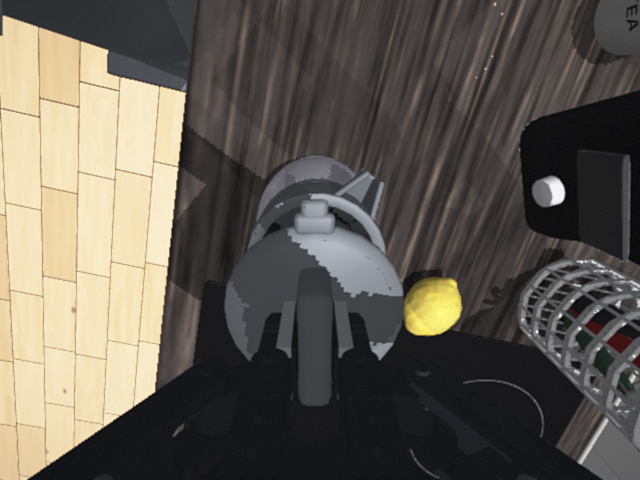

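The wrist view shows the lid above the neck, beak at (315, 210) and spout at (370, 185). I'll fit the visible rim arc as a check on centring.

Run:
```python
from h import *
s=dict(np.load("w5.npz"))
def fit(c0,z,r,degs,d=.001,w=.006):
    t=np.radians(degs);b=[]
    for dx in np.arange(-w,w+1e-9,.0005):
        for dy in np.arange(-w,w+1e-9,.0005):
            q=lambda r:np.stack([c0[0]+dx+r*np.cos(t),c0[1]+dy+r*np.sin(t),0*t+z],-1)
            b.append((np.abs(samp2(s,q(r-d))-samp2(s,q(r+d))).clip(0,50).mean(),c0[0]+dx,c0[1]+dy))
    b.sort();return np.round(b[-3:],4).tolist()
print("rim",fit((.493,-.25),.17,.045,np.r_[20:55:2,92:170:2]))
print("disc",fit((.4925,-.2495),.262-.025,.0435,np.r_[20:95:2,112:185:2]))
# spout tip direction
print("spout",world(s,366,174,.17),world(s,384,184,.17))
t=cv2.imread("pics/t5.png")
```

```text
rim [[33.7433, 0.494, -0.2515], [34.0633, 0.4935, -0.252], [34.3656, 0.494, -0.252]]
disc [[29.487, 0.4935, -0.2505], [29.6782, 0.492, -0.252], [29.8306, 0.491, -0.2515]]
spout [ 0.51031135 -0.19022881] [ 0.52233639 -0.19354138]
```

```bash
echo '[[[0, 0.0013, 0.02], [0, 0, 0]], [[0, 0, 0.015], [0, 0, 0]], [[0, 0, 0.006], [0, 0, 0]], [[0, 0, 0], [0, 0, 0]], [[0, 0, 0], [0, 0, 0]]]' > m.json && python3 jog.py m.json
echo '[[[0, 0, 0.003], [0, 0, 0]], [[0, 0, 0], [0, 0, 0]], [[0, 0, 0], [0, 0, 0]]]' > m.json && python3 jog.py m.json
echo '[[[0, 0, 0.002], [0, 0, 0]], [[0, 0, 0], [0, 0, 0]], [[0, 0, 0], [0, 0, 0]]]' > m.json && python3 jog.py m.json
```

```text
clock: 6.75
tool_pos: [0.4938, -0.2478, 0.2221]
tool_rot: [-1.955, -2.459, 0.0]
ft_force: [0.5, 0.7, -0.4]
gripper_width: 0.157
gripper_force: 42.5
clock: 7.0
tool_pos: [0.494, -0.2479, 0.2195]
tool_rot: [1.954, 2.459, 0.0]
ft_force: [-0.5, -0.3, -0.5]
gripper_width: 0.157
gripper_force: 42.5
clock: 7.25
tool_pos: [0.4938, -0.2477, 0.217]
tool_rot: [1.954, 2.46, 0.0]
ft_force: [-0.5, 0.4, -1.8]
gripper_width: 0.155
gripper_force: 42.5
```

```bash
echo '[[[0, 0, 0.002], [0, 0, 0]], [[0, 0, 0], [0, 0, 0]], [[0, 0, 0], [0, 0, 0]]]' > m.json && python3 jog.py m.json
echo '[[[0, 0, 0.001], [0, 0, 0]], [[0, 0, 0], [0, 0, 0]], [[0, 0, 0], [0, 0, 0]]]' > m.json && python3 jog.py m.json
```

```text
clock: 7.5
tool_pos: [0.4937, -0.2477, 0.2149]
tool_rot: [-1.954, -2.46, 0.0]
ft_force: [-0.2, -1.3, -0.8]
gripper_width: 0.152
gripper_force: 42.5
clock: 7.75
tool_pos: [0.4938, -0.2478, 0.2145]
tool_rot: [1.954, 2.459, 0.0]
ft_force: [-3.1, 1.4, 8.0]
gripper_width: 0.152
gripper_force: 43.8
```

```bash
for i in 1; do echo '[[[0, -0.0001, 0], [0, 0, -0.05]], [[0, -0.0001, 0], [0, 0, -0.05]], [[0, 0, 0], [0, 0, 0]], [[0, 0, 0], [0, 0, 0]]]' > m.json && python3 jog.py m.json; done
echo '[[[0, -0.0001, 0], [0, 0, -0.05]], [[0, -0.0001, 0], [0, 0, -0.05]], [[0, 0, 0], [0, 0, 0]], [[0, 0, 0], [0, 0, 0]]]' > m.json && python3 jog.py m.json; python3 -c "
from station import arm, vision
s=arm.read_state();print(s['wrist_torque'])"
```

```text
clock: 8.08
tool_pos: [0.494, -0.248, 0.2145]
tool_rot: [1.828, 2.554, 0.0]
ft_force: [-0.7, 0.6, 4.8]
gripper_width: 0.156
gripper_force: 43.4
clock: 8.42
tool_pos: [0.4939, -0.2482, 0.2145]
tool_rot: [1.7, 2.641, 0.0]
ft_force: [-0.8, -0.9, 6.5]
gripper_width: 0.154
gripper_force: 43.5
[-0.012557   -0.12557774  0.13539705]
```

```bash
echo '[[[0, -0.0001, 0], [0, 0, -0.05]], [[0, 0, 0], [0, 0, 0]], [[0, 0, 0], [0, 0, 0]]]' > m.json && python3 jog.py m.json|grep -E 'pos|force|rot'
echo '[[[0, -0.0001, 0], [0, 0, -0.05]], [[0, 0, 0], [0, 0, 0]], [[0, 0, 0], [0, 0, 0]]]' > m.json && python3 jog.py m.json|grep -E 'pos|force|rot'
echo '[[[0, -0.0001, 0], [0, 0, -0.05]], [[0, 0, 0], [0, 0, 0]], [[0, 0, 0], [0, 0, 0]]]' > m.json && python3 jog.py m.json|grep -E 'pos|force|rot'
```

```text
tool_pos: [0.4937, -0.2481, 0.2145]
tool_rot: [1.633, 2.682, 0.0]
ft_force: [0.3, -0.2, 6.8]
gripper_force: 43.5
tool_pos: [0.4937, -0.2482, 0.2145]
tool_rot: [1.566, 2.722, 0.0]
ft_force: [0.5, 0.4, 5.7]
gripper_force: 43.4
tool_pos: [0.4935, -0.2482, 0.2143]
tool_rot: [1.499, 2.76, 0.0]
ft_force: [0.6, -0.7, 5.8]
gripper_force: 43.4
```

```bash
echo '[[[0, -0.0001, 0], [0, 0, -0.05]], [[0, 0, 0], [0, 0, 0]], [[0, 0, 0], [0, 0, 0]]]' > m.json && python3 jog.py m.json|grep -E 'pos|force|rot'
echo '[[[0, -0.0001, 0], [0, 0, -0.05]], [[0, 0, 0], [0, 0, 0]], [[0, 0, 0], [0, 0, 0]]]' > m.json && python3 jog.py m.json|grep -E 'pos|force|rot'
```

```text
tool_pos: [0.4933, -0.2481, 0.2142]
tool_rot: [1.43, 2.796, 0.0]
ft_force: [1.2, -0.6, 4.7]
gripper_force: 43.3
tool_pos: [0.4926, -0.2479, 0.2137]
tool_rot: [-1.36, -2.831, -0.0]
ft_force: [-0.0, 0.3, -1.8]
gripper_force: 42.5
```

The upward force vanished at about 129°, which means the lugs have found the gaps. I'll turn slightly more towards the middle and lower the lid gently.

```bash
echo '[[[0, -0.0001, 0], [0, 0, -0.05]], [[0, 0, 0.002], [0, 0, 0]], [[0, 0, 0], [0, 0, 0]], [[0, 0, 0], [0, 0, 0]]]' > m.json && python3 jog.py m.json|grep -E 'pos|force|rot'
echo '[[[0, 0, 0.002], [0, 0, 0]], [[0, 0, 0], [0, 0, 0]], [[0, 0, 0], [0, 0, 0]]]' > m.json && python3 jog.py m.json|grep -E 'pos|force|rot'
```

```text
tool_pos: [0.4927, -0.248, 0.2117]
tool_rot: [-1.288, -2.865, -0.0]
ft_force: [-0.4, 0.4, -1.1]
gripper_force: 42.5
tool_pos: [0.4928, -0.2481, 0.2098]
tool_rot: [-1.286, -2.866, -0.0]
ft_force: [0.8, -0.2, -1.0]
gripper_force: 42.5
```

```bash
echo '[[[0, 0, 0.002], [0, 0, 0]], [[0, 0, 0], [0, 0, 0]], [[0, 0, 0], [0, 0, 0]]]' > m.json && python3 jog.py m.json|grep -E 'pos|force|rot'
echo '[[[0, 0, 0.002], [0, 0, 0]], [[0, 0, 0], [0, 0, 0]], [[0, 0, 0], [0, 0, 0]]]' > m.json && python3 jog.py m.json|grep -E 'pos|force|rot'
echo '[[[0, 0, 0.0015], [0, 0, 0]], [[0, 0, 0], [0, 0, 0]], [[0, 0, 0], [0, 0, 0]]]' > m.json && python3 jog.py m.json|grep -E 'pos|force|rot'
```

```text
tool_pos: [0.4928, -0.2481, 0.2079]
tool_rot: [-1.285, -2.866, -0.0]
ft_force: [0.8, -0.1, -1.1]
gripper_force: 42.4
tool_pos: [0.4928, -0.2481, 0.2059]
tool_rot: [-1.285, -2.867, -0.0]
ft_force: [0.6, 1.0, -1.5]
gripper_force: 42.4
tool_pos: [0.4932, -0.2485, 0.205]
tool_rot: [1.285, 2.866, -0.0]
ft_force: [-0.9, -0.9, 6.1]
gripper_force: 43.6
```

The lid is seated at the expected height, so I'll turn it clockwise.

```bash
echo '[[[0, 0.0001, -0.0004], [0, 0, 0.06]], [[0, 0.0001, 0], [0, 0, 0.06]], [[0, 0.0001, 0], [0, 0, 0.06]], [[0, 0.0002, 0], [0, 0, 0.06]], [[0, 0, 0], [0, 0, 0]]]' > m.json && python3 jog.py m.json
echo '[[[0, 0.0001, 0], [0, 0, 0.06]], [[0, 0.0001, 0], [0, 0, 0.06]], [[0, 0.0002, 0], [0, 0, 0.06]], [[0, 0.0002, 0], [0, 0, 0.06]], [[0, 0.0001, 0], [0, 0, 0.06]], [[0, 0.0001, 0], [0, 0, 0.06]], [[0, 0.0001, 0], [0, 0, 0.06]], [[0, 0.0002, 0], [0, 0, 0.06]], [[0, 0, 0], [0, 0, 0]]]' > m.json && python3 jog.py m.json
echo '[[[0, 0.0001, 0], [0, 0, 0.06]], [[0, 0.0001, 0], [0, 0, 0.06]], [[0, 0.0001, 0], [0, 0, 0.06]], [[0, 0.0002, 0], [0, 0, 0.06]], [[0, 0.0001, 0], [0, 0, 0.06]], [[0, 0, 0], [0, 0, 0]], [[0, 0, 0], [0, 0, 0]]]' > m.json && python3 jog.py m.json
python3 - <<'E'
from station import arm, vision
from h import *
st=arm.read_state();print(2*np.degrees(np.arctan2(st["tool_rot"][1],st["tool_rot"][0])),st["wrist_torque"])
s=vision.snapshot("wrist");np.savez("w6.npz",**s)
cv2.imwrite("pics/w6.png",cv2.resize(s["image"][130:330,190:450],None,fx=3,fy=3,interpolation=cv2.INTER_CUBIC))
E
```

```text
clock: 11.42
tool_pos: [0.4934, -0.2479, 0.205]
tool_rot: [1.623, 2.69, 0.0]
ft_force: [0.9, 0.9, 0.4]
gripper_width: 0.157
gripper_force: 42.8
clock: 12.17
tool_pos: [0.4945, -0.2476, 0.205]
tool_rot: [2.213, 2.229, 0.0]
ft_force: [-0.1, -0.3, 1.4]
gripper_width: 0.157
gripper_force: 42.9
clock: 12.75
tool_pos: [0.4952, -0.2478, 0.205]
tool_rot: [2.517, 1.88, 0.0]
ft_force: [-0.3, -0.6, 2.9]
gripper_width: 0.155
gripper_force: 42.9
73.51030205020432 [-0.0919622  -0.17908965 -0.06984234]
```

View pics/w6.png

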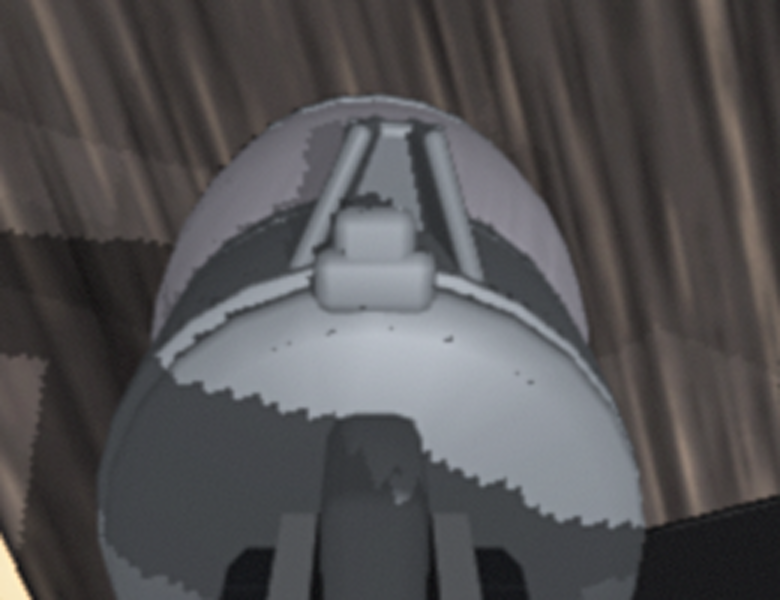

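The wrist view shows the beak at crop x≈375 and the spout's centreline at crop x≈395, so a few degrees clockwise remain.

Run:
```python
from h import *
s=dict(np.load("w6.npz"))
w=lambda x,y,z:world(s,190+(x-1)/3,130+(y-1)/3,z)
c=np.array([.4945,-.2505])
c=circ(s,c,.146+.034,.0435,skip=(250,230,270,210,290),w=.005);print(c);c=c[1:]
S=w(395.5,130,.17);S2=(w(292,265,.17)+w(483,275,.17))/2;B=w(375,222,.180);B2=w(375,280,.180)
for p in(S,S2,B,B2):print(ang(c,p),np.linalg.norm(p-c))
print(ang(S2,S))
d=dict(np.load("w2.npz"))
```

```text
[31.8974  0.4945 -0.2475]
68.97506900152304 0.061102221026572104
68.1394806764295 0.04015716856117225
71.38823187308552 0.049675317371383615
70.96859468158935 0.04130019938793091
70.57631101362874
```

```bash
echo '[[[0, 0.0001, 0], [0, 0, 0.024]], [[0, 0, 0], [0, 0, 0.025]], [[0, 0, 0], [0, 0, 0]], [[0, 0, 0], [0, 0, 0]]]' > m.json && python3 jog.py m.json
python3 - <<'E'
from station import arm, vision
from h import *
st=arm.read_state();print(2*np.degrees(np.arctan2(st["tool_rot"][1],st["tool_rot"][0])),st["wrist_torque"])
E
echo '[[[0, 0, 0], [0, 0, 0]], [[0, 0, 0], [0, 0, 0]], [[0, 0, 0], [0, 0, 0]], [[0, 0, 0], [0, 0, 0]]]' > m.json && python3 jog.py m.json .4
echo '[[[0, 0, -0.01], [0, 0, 0]], [[0, 0, -0.03], [0, 0, 0]], [[0, 0, -0.04], [0, 0, 0]], [[0, 0, -0.02], [0, 0, 0]], [[0, 0, 0], [0, 0, 0]], [[0, 0, 0], [0, 0, 0]]]' > m.json && python3 jog.py m.json
python3 - <<'E'
from station import arm, vision
from h import *
s=vision.snapshot("wrist");np.savez("w7.npz",**s)
cv2.imwrite("pics/w7.png",cv2.resize(s["image"][60:310,190:450],None,fx=2.4,fy=2.4,interpolation=cv2.INTER_CUBIC))
E
```

```text
clock: 13.13
tool_pos: [0.4951, -0.2477, 0.205]
tool_rot: [2.565, 1.814, 0.0]
ft_force: [0.2, 1.2, 4.2]
gripper_width: 0.154
gripper_force: 43.3
70.53007072175546 [ 0.15980213 -0.13396071 -0.09680641]
clock: 13.47
tool_pos: [0.4949, -0.2477, 0.2047]
tool_rot: [-2.566, -1.813, 0.0]
ft_force: [-0.0, -0.1, -0.3]
gripper_width: 0.396
gripper_force: 0.0
clock: 13.97
tool_pos: [0.4956, -0.248, 0.3068]
tool_rot: [2.564, 1.811, 0.002]
ft_force: [0.2, 0.2, -0.4]
gripper_width: 0.397
gripper_force: 0.0
```

View pics/w7.png

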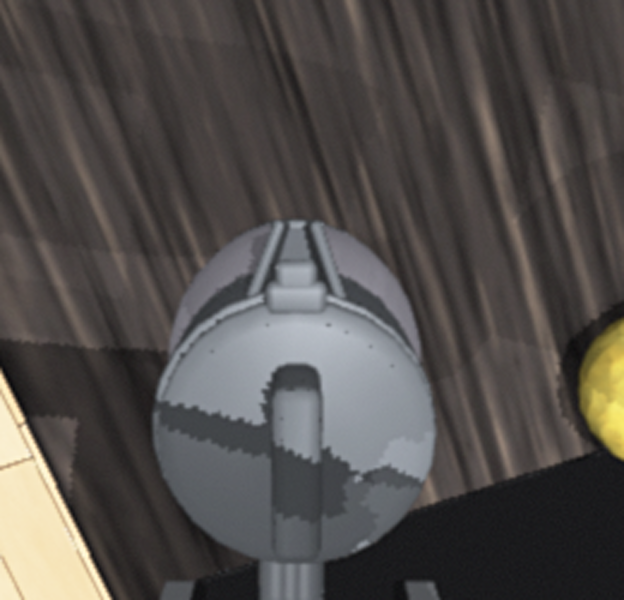

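The beak (crop x≈296) lines up with the spout (≈298), and the lid lies flat on the rim. Before handing in, a quick numeric check that the jug hasn't shifted.

Run:
```python
from station import arm, vision
from h import *
s=dict(np.load("w7.npz"))
w=lambda x,y,z:world(s,190+(x-.7)/2.4,60+(y-.7)/2.4,z)
for z in(.178,.176):
  c=circ(s,(.4945,-.25),z,.0435,skip=(70,250),w=.006);print(c)
c=c[1:]
print(ang(c,w(299,222,.17)),ang(c,w(296,285,.18)),"fin",ang(w(297,545,.21),w(296.5,380,.21)))
print(arm.job_done())
```

```text
[44.0389  0.495  -0.2495]
[41.2499  0.495  -0.25  ]
69.26620233635207 69.96307615796651 fin 70.50915103599658
the job is handed in; nothing more can be done
None
```

The lid is locked on the jug and flat on the rim, with the beak within about 1° of the spout. The jug stands where it was to within about 1–2 mm, its spout still at about 70°. I handed the job in at about 14 s; no verdict was returned.

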